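Feel the gap of the feather press with the taper blade

ROBOT

A 6-joint arm with a two-finger parallel gripper is mounted at the origin on the work surface. World frame = base frame: x ahead of the robot, y to its left, z up, the work surface at z = 0. Lengths are in m, angles in rad, forces in N, time in s.
With the tool pointing down it reaches from about 0.375 to 0.9 m from the base axis. Payload 3.1 kg.
Tool frame: the origin (TCP) lies at the very end of the fingers, on their centre line; the grasp point (between the pads) lies 19 mm behind it; z points along the fingers, y is the line along which they close (so a half turn about z gives the same grasp; the last joint's range is limited). The gripper opens to 87 mm and grips with 3 to 60 N. Pads are 19 mm wide; open, the fingers measure 117 mm over their backs; the gripper's body (75 mm by 190 mm) begins 51 mm behind the grasp point.
Start: joints at [1.042, 0.527, 1.433, -0, 1.181, -0.178], TCP at [0.214, 0.587, 0.223] pointing down, gripper open.
Joint ranges: [-3.08, 3.08], [-0.75, 2.2], [0.22, 2.44], [-1.43, 4.57], [0, 2.65], [-2.85, 2.85]. Speed limits (rad/s): [2.79, 2.79, 3.14, 3.14, 3.14, 3.14].

INTERFACE

Orientations are given as a unit quaternion [x, y, z, w].
In Python, from rig import robot gives the robot as it stands. The module is installed in compiled form; this text tells all that it offers.
- The arm moves only by the tool servo_tool, never from a script. Its argument "rows" is one flat list of numbers, 5 for each row, row after row: the closure, from -1 (fully open) to 1 (shut), so that 0 is half open, then the shift along the tool's x, y, z in m, then the turn about the tool's z in degrees. A call has 1 to 5 rows; each row shifts and turns the commanded pose from where the row before left it, along the tool's axes as they then stand; what a row does not reach is not made up. A row lasts 1/12 s, in which the tool goes at most 41.7 mm and 7.16 degrees, less where a joint would pass 70% of its speed; a pose out of reach is approached as far as the arm can. A call with a gripper value outside its range is refused whole. The fingers move at their own pace and stop on an object; "newtons" is the grip in N (left out, the last holds). Time passes only in rows, so rows that do not move let the fingers close. It gives the time, the measured TCP pose, the force, the opening and the grip force at its end, in the units of the state.
- robot.get_obs(): the state, without advancing time (a new reading comes with each control period).
- robot.camera(name): name is "side" or "top"; returns a dict with "pixels" (480x640x3 uint8, red, green, blue), "intrinsics" (3x3 intrinsics, pixels), "rvec" (rotation vector, rad) and "tvec" (3), from world to camera coordinates, as OpenCV has them. Camera axes: x right, y down, z forward; pixel columns grow to the right and rows downward; lengths in m; the calibration is good to about 2 mm. A picture is of the moment at which its call begins. There is no depth.
- robot.hand_in(): hands the job in; it is judged then, once.
Trained networks look in a picture, given as the dict that the camera call returned (one of the last four; its "shot" number tells which), for a name from the list of things; names that differ only in an ending like _2 or _b are one class to them, and where a whole thing is asked for, a point or a joint stands for the part that bears it (a point fixed in the world has none). Each returns a list of dicts, best first, with "score" (0 to 1); they miss things now and then, are a little off and sometimes report something else, mostly with a low value. They report only what shows in the picture. A call takes as long as a camera call. They do not tell look-alikes from the thing itself.
- robot.spot_in(picture, query): "at" ([x, y, z] in m, in world coordinates, good to about 4 mm: the middle of the surface that is visible of it).
- robot.outline_of(picture, query): "region" (480x640 bool, what is visible of it).
- robot.place_of(picture, query): "at" ([x, y, z] in m, in world coordinates, good to about 4 mm: a listed point, or the origin of a listed thing).
The state is a dict: "time": time; "q": joint angles; "joint_velocities": joint speeds; "joint_torque": joint torques, N m; "position": TCP position; "tool_rot": TCP orientation; "ft_force": force on the tool from outside, world axes, zero at the start; "moment": the same for the moment, N m; "grip_width": finger opening in m; "grip_force": force on a finger pad.
Only numpy, scipy, OpenCV 4.12 (cv2) and the standard library are available. Lean on these libraries where they do the work, as an engineer would, in place of code of your own. Each camera call takes 0.05 s, during which the arm holds its last target. There are 200 camera calls.

TASK

Take the wooden-handled taper blade out of its stand and, using its blade and not the fingers, push the clipped-on steel cover of the little two-plate press back past its catch, until the whole mouth of the gap is open. Then slide the blade straight down between the two plates, broad side along them, just until both plates grip it and it drags snugly, without forcing it, and finish holding it there by the handle. Leave the other things on the bench where they are.

Things in the scene. Friction and masses are not known exactly. Their poses are not given: they have to be found in the camera images.
- gauge_grip (a point): Centre of the dark wooden handle of the loose taper blade (about 140 g), standing upright in the stand. Handle 30 (own x) x 18 (own y) x 55 mm (own z, up), to be gripped across its 18 mm. Below it hangs the steel blade: 80 mm long, 20 mm wide along x, thickness along y tapering evenly from 8 mm at the handle to 2 mm at the tip.
- gauge_tip (a point): Middle of the blade's bottom edge, 107.5 mm below gauge_grip, same axes; at the start 6 mm above the table.
- gauge: The taper blade as a whole (handle and blade); origin at the blade's tip, z up along the handle.
- stand: Fixed wooden block 75 (x) x 60 (y) x 86 mm high with a slot 24 (x) x 11 mm (y) in which the taper blade stands, handle resting on the block's top, its axes along the block's. Origin: centre of the underside. Raise the blade 80 mm to clear it.
- press: Fixed press: grey base 140 (x) x 145 (y) x 12 mm with a fixed aluminium plate block (100 mm along x, y from -52 mm to 0, top at 80 mm) whose upright face at y = 0 bounds the gap. The sprung plate jaw faces it from +y. The gap runs along x, 68 mm deep, with 6 mm 45-degree lead-ins. Origin: on the table under the middle of that face. Catch housing at x 50 to 63, y -13 to 7, up to 90 mm high.
- press_mouth (a point): Point on the press: upper edge line of the fixed plate's gap face, middle of its length, 80 mm above the table; axes as the press (y points across the gap to the sprung plate, x along the gap).
- cover (a joint): Slide of the steel cover over the mouth (m): 0 = clipped shut, grows as it moves towards the press's -y, to 0.036 at its stop. A sprung ball catch holds it: about 4 to 6 N to push it past in the first 10 mm, then about 1.5 N of friction; it stays where it is left. The mouth is fully open above 0.025.
- cover_rib (a point): Middle of the +y face of the upright rib on the cover (push here, towards the press's -y); moves with it. Rib 52 (x) x 4 (y) x 12 mm high, top 97 mm above the table. The cover plate under it is 78 (x) x 24 mm (y), its top 85 mm above the table, and reaches 12 mm to the +y side of this face.
- jaw_face (a point): Middle of the length of the sprung plate's gap face at rest, at its top, 80 mm above the table; the gap is the distance along the press's y from press_mouth to here, 3.5 to 5.5 mm, different each time. Axes as the press.
- jaw: The sprung aluminium plate, 90 mm long (x), 10 mm thick: it gives way to +y by up to 7 mm against springs of 5 N per mm, starting from no force. Friction is about 0.6, so the drag on the blade is about 1.3 times the force of one plate; snug is a drag of 3 to 12 N. A net sideways force means that one plate presses more than the other: give way to it.
- spool: White thread spool, 38 mm wide, 40 mm high; bystander.
- jar: Small white jar with lid, 44 mm wide, 50 mm high; bystander.
- scraper: Wooden-handled spatula lying flat, 190 mm long; bystander.
- driver: Black-handled screwdriver lying flat, 180 mm long; bystander.
- glue: White glue bottle, 52 mm wide, 120 mm high; bystander.
- eye_tray: White divided tray 90 x 130 x 25 mm; bystander.
There are look-alikes about, which are no part of the job. Leave any pink look-alike of the gauge alone. Leave any blue look-alike of the stand alone.

How it is judged:
On the way, in this order (a step that is already met when the one before it is completed fails the run):
1. the blade is lifted out of its stand by the fingers (horizontal distance between gauge_tip and stand above 0.06 m and height (world z) of gauge_tip above 0.075 m and contact force between gauge and the fingers above 3 N), for 0.1 s.
2. the cover is pushed clear of the mouth with the blade (value of joint cover above 0.025 m and contact force between gauge and the fingers above 3 N), for 0.2 s.
3. the blade sits snugly between the two plates (all of step 2 and contact force between gauge and jaw between 1.5 and 15 N and contact force between gauge and press above 1 N and z of gauge_tip in the frame of press_mouth between -0.066 and -0.015 m and y of gauge_tip in the frame of press_mouth between -0.003 and 0.012 m and x of gauge_tip in the frame of press_mouth between -0.038 and 0.038 m and angle between gauge's own z axis and vertical below 0.17 rad and linear speed of gauge below 0.01 m/s), for 0.3 s.
At the end, for the whole second after the job is handed in: Fingers hold the blade (over 3 N), upright within 10 degrees, still, its tip in the gap 15 to 66 mm below the plates' top and within 38 mm of their middle; sprung plate presses it with 1.5 to 15 N, fixed plate over 1 N; cover open by over 25 mm (all of step 3); the arm keeps its last pose, push and grip.
It fails at once if the cover is pushed by the fingers or arm instead of the blade (contact force between cover and the fingers above 1 N or contact force between cover and the arm above 1 N).
It fails at once if the blade is forced: the sprung plate presses it with more than 22 N (contact force between gauge and jaw above 22 N).
It fails at once if a bystander is moved by more than 30 mm (distance of any of spool, jar, scraper, driver, glue, eye_tray from where it was at the start of the episode above 0.03 m).
It also fails if it takes over 64 s, if anything falls off the work surface, if the arm or the gripper's body presses on something with over 40 N, if the wrist force passes 120 N, or if a joint passes its speed limit or range.

## Working session

There is one attempt and no reset: what is moved stays moved. The work goes in short steps, Python scripts to look and compute and a tool call to move; the robot and the scene stay as the last step left them, time stands still between calls to the robot, and variables do not carry over. Pictures are saved under pics/ and viewed, at most 10 in all, crops included, and the job is handed in when it is done.

Besides the shell and the picture viewer there is one more tool, called after "Emit:" as name(argument=value, ...) on one line, values as JSON. servo_tool: Moves the arm, as the interface text tells. Its arguments: {"type":"object","properties":{"rows":{"type":"array","items":{"type":"number"}},"newtons":{"type":"number"}},"required":["rows"]}

```bash
mkdir -p pics; cat > h.py <<'E'
from rig import robot
import numpy as np, cv2
from scipy.spatial.transform import Rotation as R
np.set_printoptions(precision=4,suppress=True)
def shot(cam,name=None):
    p=robot.camera(cam)
    if name: cv2.imwrite('pics/'+name,p['pixels'][:,:,::-1])
    return p
def proj(p,X):
    return cv2.projectPoints(np.atleast_2d(np.array(X,float)),np.array(p['rvec']),np.array(p['tvec']),np.array(p['intrinsics'],float),None)[0][:,0]
E
python3 - <<'E'
from h import *
o=robot.get_obs();print({k:np.array(v) for k,v in o.items()})
for c in ('side','top'):
    p=shot(c,c+'0.png')
    for q in ['gauge_grip','gauge_tip','stand','press','press_mouth','cover_rib','jaw_face','glue','jar','spool','eye_tray','scraper','driver']:
        r=robot.place_of(p,q)
        print(c,q,[(round(d['score'],2),np.array(d['at']),proj(p,d['at'])[0].round()) for d in r[:3]])
E
```

```text
{'time': array(0.), 'q': array([ 1.0425,  0.5285,  1.4339, -0.    ,  1.1814, -0.1785]), 'joint_velocities': array([-0.0004,  0.0011,  0.0004,  0.0011, -0.001 ,  0.0015]), 'joint_torque': array([  0.0007, -44.0059, -17.6588,   0.0634,   0.0585,  -0.0002]), 'position': array([0.2138, 0.5865, 0.2215]), 'tool_rot': array([ 0.174 ,  0.9847, -0.001 , -0.0004]), 'ft_force': array([-0.8704, -0.1939, -1.7509]), 'moment': array([ 0.0224, -0.0155, -0.0304]), 'grip_force': array(0.), 'grip_width': array(0.0869)}
side gauge_grip [(0.83, array([ 0.57  , -0.1251,  0.0057]), array([315., 298.])), (0.77, array([ 0.379 , -0.1982,  0.0102]), array([236., 322.])), (0.76, array([ 0.5252, -0.2485,  0.112 ]), array([298., 302.]))]
side gauge_tip [(0.86, array([ 0.5031, -0.044 ,  0.0082]), array([287., 277.])), (0.68, array([ 0.4052, -0.3017,  0.0083]), array([245., 356.]))]
side stand [(0.85, array([ 0.5304, -0.2426,  0.0045]), array([301., 334.])), (0.63, array([ 0.6388, -0.3237, -0.0034]), array([353., 361.])), (0.42, array([0.5106, 0.2044, 0.0803]), array([287., 202.]))]
side press []
side press_mouth [
[... 1431 characters left out ...]
 0.2115, 0.0881]), array([232., 260.]))]
top jaw_face [(0.87, array([0.5098, 0.2135, 0.079 ]), array([232., 263.])), (0.31, array([ 0.4906, -0.4364, -0.004 ]), array([486., 267.]))]
top glue [(0.75, array([ 0.5207,  0.4172, -0.0052]), array([159., 261.]))]
top jar [(0.83, array([ 0.6623, -0.0155,  0.0011]), array([324., 204.]))]
top spool [(0.6, array([ 0.4321, -0.0081,  0.0015]), array([323., 292.]))]
top eye_tray [(0.88, array([ 0.4893, -0.4385, -0.001 ]), array([487., 267.])), (0.69, array([ 0.526 , -0.2412,  0.0007]), array([411., 254.]))]
top scraper [(0.8, array([0.7639, 0.0966, 0.0006]), array([281., 167.]))]
top driver [(0.76, array([ 0.7588, -0.1998,  0.0001]), array([393., 167.]))]
```

View pics/top0.png

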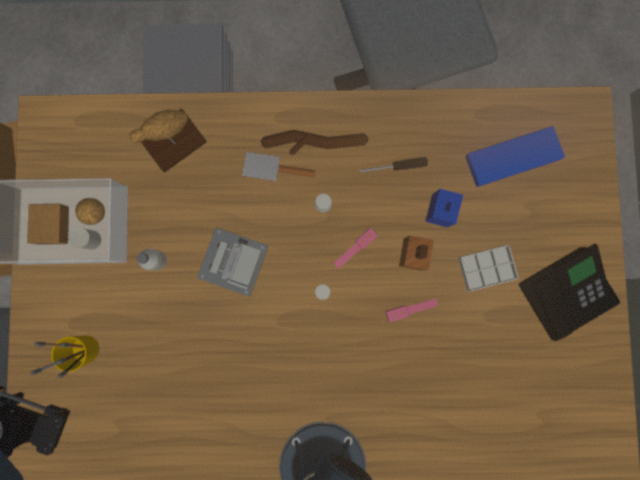

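View pics/side0.png

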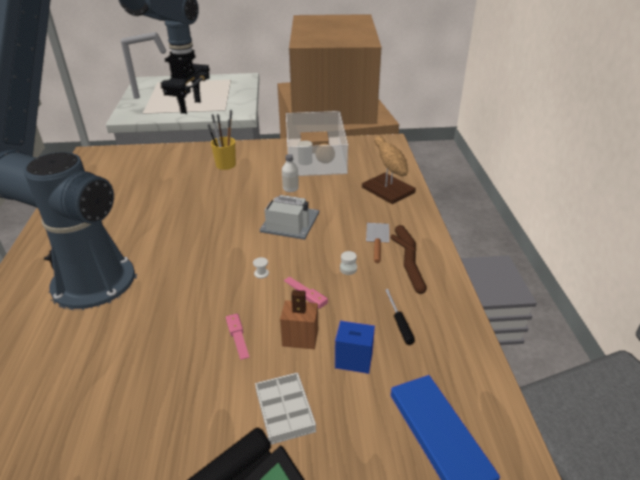

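The top view shows the stand at about (417,253) with the dark handle, and the press at (233,262). Pink fakes lie at (355,248) and (412,311), and the blue fake stand is at (445,208). Next I'll enlarge the stand and press and measure their yaw.

```bash
cat >> h.py <<'E'
def unproj(p,uv,z):
    K=np.array(p['intrinsics'],float);Rm=cv2.Rodrigues(np.array(p['rvec'],float))[0];t=np.array(p['tvec'],float).ravel()
    uv=np.atleast_2d(uv).astype(float);d=(np.linalg.inv(K)@np.c_[uv,np.ones(len(uv))].T).T@Rm
    c=-Rm.T@t
    return c+d*((z-c[2])/d[:,2])[:,None]
def crop(p,c,h,w,s):
    u,v=int(c[0]),int(c[1]);im=p['pixels'][v-h:v+h,u-w:u+w,::-1]
    return cv2.resize(im,None,fx=s,fy=s,interpolation=cv2.INTER_CUBIC)
E
python3 - <<'E'
from h import *
t=shot('top');s=shot('side')
a=np.hstack([crop(t,(233,262),36,40,5),crop(t,(417,253),36,40,5)])
b=np.hstack([crop(s,(289,214),24,40,5),crop(s,(299,315),24,40,5)])
b=np.hstack([crop(s,(289,214),24,40,5),crop(s,(299,315),24,40,5)])
cv2.imwrite('pics/crop0.png',np.vstack([a,b]))
K=np.array(t['intrinsics']);Rm=cv2.Rodrigues(np.array(t['rvec']))[0];print(-Rm.T@np.array(t['tvec']).ravel(),K[0,0]);
Rm=cv2.Rodrigues(np.array(s['rvec']))[0];print(-Rm.T@np.array(s['tvec']).ravel())
for q,z in (('press',0.006),('stand',0.086),('cover_rib',0.085),('jaw',0.08),('gauge',0.135)):
    for d in robot.outline_of(t,q)[:3]:
        m=d['region'].astype(np.uint8);c=max(cv2.findContours(m,0,cv2.CHAIN_APPROX_NONE)[0],key=len)[:,0]
        P=unproj(t,c,z)[:,:2];r=cv2.minAreaRect((P*1000).astype(np.float32));print(q,round(d['score'],2),np.round(r[0],1),np.round(r[1],1),round(r[2],1),m.sum())
E
```

```text
[0.4611 0.0073 1.2965] 497.27649898333146
[ 0.5208 -1.0882  0.898 ]
press 0.77 [515.8 224.4] [146.9 139.3] 69.5 2548
press 0.42 [432.9  -6.3] [36.1 35.9] 88.9 174
stand 0.91 [ 525.7 -235.8] [74.3 79.5] 80.0 811
stand 0.89 [ 636.2 -308.7] [77.8 90. ] 72.1 1037
cover_rib 0.69 [513.  212.3] [24.8 76.5] 71.3 288
jaw 0.56 [740.3  98.2] [176.7  62.7] 79.4 1054
jaw 0.28 [512.1 214.4] [27.1 78.4] 66.5 325
gauge 0.81 [535.6 -85.3] [ 26.5 119.8] 43.8 432
gauge 0.73 [ 525.6 -239.5] [25.8 30.8] 87.9 150
```

View pics/crop0.png

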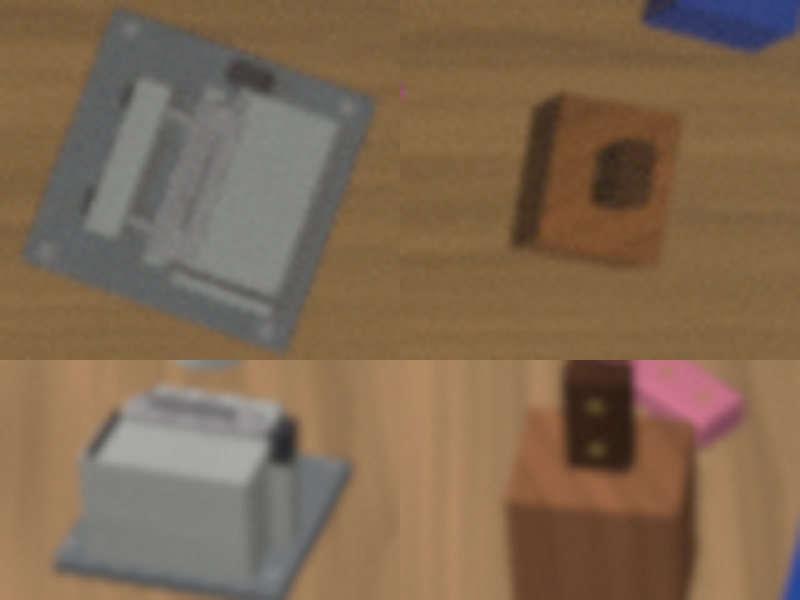

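```bash
cat > fit.py <<'E'
from h import *
from scipy.optimize import minimize
def box(x0,x1,y0,y1,z0,z1): return np.array([[x,y,z] for x in(x0,x1) for y in(y0,y1) for z in(z0,z1)])
S=4
def sil(p,boxes,par):
    m=np.zeros((480*S//1,640*S),np.uint8);c,s=np.cos(par[2]),np.sin(par[2])
    for b in boxes:
        w=np.c_[par[0]+c*b[:,0]-s*b[:,1],par[1]+s*b[:,0]+c*b[:,1],b[:,2]]
        h=cv2.convexHull(((proj(p,w)+.5)*S).astype(np.float32))
        cv2.fillConvexPoly(m,np.round(h*16).astype(np.int32),255,cv2.LINE_8,4)
    return cv2.resize(m,(640,480),interpolation=cv2.INTER_AREA)/255.
def fit(views,x0):
    def f(x):
        par=[x[0]/1000,x[1]/1000,x[2]/57.3]; return sum(1-np.minimum(a:=sil(p,b,par),m).sum()/np.maximum(a,m).sum() for p,b,m in views)
    best=minimize(f,x0,method='Nelder-Mead',options=dict(initial_simplex=np.array(x0)+np.array([[-4,-4,-4],[6,0,0],[0,6,0],[0,0,6]]),xatol=.05,fatol=1e-5))
    return best.x.round(1),round(best.fun,3)
def region(p,q,near):
    u=proj(p,near)[0]
    for d in robot.outline_of(p,q):
        m=d['region']; v,uu=np.nonzero(m)
        if np.hypot(uu.mean()-u[0],v.mean()-u[1])<25: return m.astype(float)
E
python3 - <<'E'
from fit import *
t=shot('top');s=shot('side')
st=[box(-.0375,.0375,-.03,.03,0,.086)];hd=[box(-.015,.015,-.009,.009,.086,.141)]
base=[box(-.07,.07,-.0725,.0725,0,.012)]
V={}
for n,p in(('t',t),('s',s)):
    g=region(p,'gauge',[.525,-.242,.115]);k=region(p,'stand',[.53,-.243,.05])
    print(n,g is not None and g.sum(),k is not None and k.sum())
    if g is not None:
        V[n+'g']=(p,hd,g); print('handle',fit([V[n+'g']],[525,-242,-9]))
    if k is not None:
        u=np.maximum(k,g) if g is not None else k
        V[n+'s']=(p,st+hd,u); print('stand+h',fit([V[n+'s']],[528,-242,-9]))
print('all',fit(list(V.values()),[526,-242,-9]))
m=region(t,'press',[.512,.21,.03])
print('base top',fit([(t,base,m)],[515,220,-20]))
ms=region(s,'press',[.512,.21,.03]); print(ms is not None)
E
```

```text
t 150.0 775.0
handle (array([ 526.7, -242.5,   -6. ]), np.float64(0.137))
stand+h (array([ 527.2, -242.4,  -10.8]), np.float64(0.062))
s 432.0 1532.0
handle (array([ 558.8, -238.2,   15.9]), np.float64(0.627))
stand+h (array([ 527.4, -247.7,  -12.3]), np.float64(0.325))
all (array([ 527. , -242.3,  -11.2]), np.float64(1.474))
base top (array([515.1, 225. , -20.2]), np.float64(0.186))
True
```

Emit:
servo_tool(rows=[-1, 0, 0, 0, -4.6, -1, 0, 0, 0, -4.6, -1, -0.021, -0.0343, 0, 0, -1, -0.021, -0.0343, 0, 0, -1, -0.021, -0.0343, 0, 0], newtons=40)

```text
time: 2.57
position: [0.2567, 0.4733, 0.2224]
tool_rot: [0.093, 0.996, -0.0, 0.0]
ft_force: [-0.0, 0.4, -0.4]
grip_width: 0.0868
grip_force: 0.0
```

Emit:
servo_tool(rows=[-1, -0.021, -0.0343, 0, 0, -1, -0.021, -0.0343, 0, 0, -1, -0.021, -0.0343, 0, 0, -1, -0.021, -0.0343, 0, 0, -1, -0.021, -0.0343, 0, 0])

```text
time: 2.98
position: [0.3279, 0.2844, 0.2229]
tool_rot: [0.094, 0.996, 0.0, 0.0]
ft_force: [0.7, 0.1, -0.6]
grip_width: 0.0875
grip_force: 0.0
```

Emit:
servo_tool(rows=[-1, -0.021, -0.0343, 0, 0, -1, -0.021, -0.0343, 0, 0, -1, -0.021, -0.0343, 0, 0, -1, -0.021, -0.0343, 0, 0, -1, -0.021, -0.0343, 0, 0])

```text
time: 3.4
position: [0.3989, 0.0959, 0.2229]
tool_rot: [0.095, 0.996, 0.0, 0.001]
ft_force: [0.6, 0.2, 0.4]
grip_width: 0.0868
grip_force: 0.0
```

Emit:
servo_tool(rows=[-1, -0.021, -0.0343, 0, 0, -1, -0.021, -0.0343, 0, 0, -1, -0.021, -0.0343, 0, 0, -1, -0.021, -0.0343, 0, 0, -1, -0.021, -0.0343, 0, 0])

```text
time: 3.82
position: [0.4697, -0.0925, 0.2228]
tool_rot: [0.095, 0.995, -0.0, 0.0]
ft_force: [1.5, 0.5, 0.4]
grip_width: 0.0868
grip_force: 0.0
```

Emit:
servo_tool(rows=[-1, -0.021, -0.0343, 0, 0, -1, -0.021, -0.0343, 0, 0, -1, -0.021, -0.0343, 0, 0, -1, -0.021, -0.0343, 0, 0, -1, 0, 0, 0, 0])

```text
time: 4.23
position: [0.5296, -0.2494, 0.2231]
tool_rot: [0.097, 0.995, -0.003, 0.003]
ft_force: [0.7, -0.0, 0.7]
grip_width: 0.087
grip_force: 0.0
```

Emit:
servo_tool(rows=[-1, 0, 0, 0, 0, -1, 0, 0, 0, 0, -1, 0, 0, 0, 0])

```text
time: 4.48
position: [0.5251, -0.2394, 0.2223]
tool_rot: [0.094, 0.996, 0.001, -0.001]
ft_force: [-0.0, 0.6, -0.5]
grip_width: 0.0874
grip_force: 0.0
```

Emit:
servo_tool(rows=[-1, -0.0024, -0.0026, 0.02, 0, -1, 0, 0, 0.03, 0, -1, 0, 0, 0.03, 0, -1, 0, 0, 0.03, 0, -1, 0, 0, 0.016, 0])

```text
time: 4.9
position: [0.5258, -0.2409, 0.094]
tool_rot: [0.093, 0.996, 0.001, -0.002]
ft_force: [-0.3, 0.6, -0.6]
grip_width: 0.0872
grip_force: 0.0
```

Emit:
servo_tool(rows=[-1, 0, 0, 0, 0, -1, 0, 0, 0, 0, -1, 0, 0, 0, 0])

```text
time: 5.15
position: [0.5286, -0.2436, 0.0979]
tool_rot: [0.094, 0.996, -0.001, 0.001]
ft_force: [0.3, 0.1, -0.0]
grip_width: 0.0871
grip_force: 0.0
```

Emit:
servo_tool(rows=[0.3, 0, 0, 0, 0, 0.3, 0, 0, 0, 0, 0.4, 0, 0, 0, 0, 0.45, 0, 0, 0, 0, 0.5, 0, 0, 0, 0], newtons=15)

```text
time: 5.57
position: [0.528, -0.2441, 0.0971]
tool_rot: [0.094, 0.996, -0.0, 0.0]
ft_force: [0.9, -1.0, 0.5]
grip_width: 0.0616
grip_force: 0.0
```

Emit:
servo_tool(rows=[0.55, 0, 0, 0, 0, 0.57, 0, 0, 0, 0, 0.6, 0, 0, 0, 0, 0.6, 0, 0, 0, 0, 0.6, 0, 0, 0, 0])

```text
time: 5.98
position: [0.5278, -0.2439, 0.0964]
tool_rot: [0.094, 0.996, 0.0, -0.0]
ft_force: [-0.1, 0.5, -0.3]
grip_width: 0.0279
grip_force: 0.0
```

Emit:
servo_tool(rows=[1, 0, 0, 0, 0, 1, 0, 0, 0, 0, 1, 0, 0, 0, 0, 1, 0, 0, 0, 0, 1, 0, 0, 0, 0])

```text
time: 6.4
position: [0.5279, -0.244, 0.0965]
tool_rot: [0.094, 0.996, -0.0, 0.0]
ft_force: [0.1, -0.6, -0.8]
grip_width: 0.0178
grip_force: 15.0
```

Emit:
servo_tool(rows=[1, 0, 0, 0, 0, 1, 0, 0, -0.015, 0, 1, 0, 0, -0.03, 0, 1, 0, 0, -0.03, 0, 1, 0, 0, -0.03, 0], newtons=40)

```text
time: 6.82
position: [0.5272, -0.2433, 0.202]
tool_rot: [0.094, 0.996, 0.001, -0.001]
ft_force: [0.4, -0.2, -1.6]
grip_width: 0.0177
grip_force: 40.0
```

Emit:
servo_tool(rows=[1, 0, 0, -0.03, 0, 1, 0, 0, 0, 4.7, 1, 0, 0, 0, 4.7, 1, 0.0072, 0.018, 0, 0, 1, 0.0143, 0.036, 0, 0])

```text
time: 7.23
position: [0.5272, -0.1891, 0.2317]
tool_rot: [0.178, 0.984, -0.001, 0.001]
ft_force: [0.9, 0.7, -1.2]
grip_width: 0.0178
grip_force: 40.0
```

Emit:
servo_tool(rows=[1, 0.0143, 0.036, 0, 0, 1, 0.0143, 0.036, 0, 0, 1, 0.0143, 0.036, 0, 0, 1, 0.0143, 0.036, 0, 0, 1, 0.0143, 0.036, 0, 0])

```text
time: 7.65
position: [0.5206, 0.0098, 0.2313]
tool_rot: [0.176, 0.984, 0.0, -0.001]
ft_force: [0.9, 0.1, -1.8]
grip_width: 0.0176
grip_force: 40.0
```

Emit:
servo_tool(rows=[1, 0.0143, 0.036, 0, 0, 1, 0.0143, 0.036, 0, 0, 1, 0.0143, 0.036, 0, 0, 1, 0.0143, 0.036, 0, 0, 1, 0.0143, 0.036, 0, 0])

```text
time: 8.07
position: [0.5157, 0.2034, 0.2313]
tool_rot: [0.176, 0.984, -0.0, -0.001]
ft_force: [-0.2, 0.6, -1.2]
grip_width: 0.0177
grip_force: 40.0
```

Emit:
servo_tool(rows=[1, 0.0072, 0.018, 0, 0, 1, 0, 0, 0, 0, 1, 0, 0, 0, 0, 1, 0, 0, 0, 0])

```text
time: 8.4
position: [0.5157, 0.2202, 0.2312]
tool_rot: [0.176, 0.984, -0.001, -0.0]
ft_force: [-0.6, 0.1, -1.4]
grip_width: 0.0176
grip_force: 40.0
```

```bash
python3 - <<'E'
from h import *
t=shot('top');s=shot('side')
o=robot.get_obs();print({k:np.array(o[k]) for k in('position','tool_rot','ft_force','grip_width','grip_force')})
for n,p in(('t',t),('s',s)):
    for q in('gauge_tip','cover_rib','press_mouth','jaw_face'):
        print(n,q,[(round(d['score'],2),np.array(d['at'])) for d in robot.place_of(p,q)[:3]])
cv2.imwrite('pics/c1.png',np.vstack([crop(t,(233,262),30,80,5),crop(s,(289,190),30,80,5)]))
E
```

```text
{'position': array([0.5162, 0.2195, 0.2314]), 'tool_rot': array([ 0.1765,  0.9843, -0.0003, -0.0003]), 'ft_force': array([ 0.0107, -0.2441, -0.4046]), 'grip_width': array(0.0178), 'grip_force': array(39.9981)}
t gauge_tip [(0.89, array([ 0.4999, -0.0426,  0.0089])), (0.64, array([ 0.4049, -0.3035,  0.0098]))]
t cover_rib []
t press_mouth [(0.56, array([0.5124, 0.2107, 0.0812]))]
t jaw_face []
s gauge_tip [(0.91, array([ 0.5   , -0.0455,  0.0073])), (0.78, array([ 0.4052, -0.301 ,  0.0059])), (0.64, array([0.5134, 0.2186, 0.1398]))]
s cover_rib [(0.49, array([0.5121, 0.2152, 0.0894]))]
s press_mouth [(0.4, array([0.5153, 0.2143, 0.084 ]))]
s jaw_face [(0.61, array([0.5158, 0.2143, 0.0849]))]
```

View pics/c1.png

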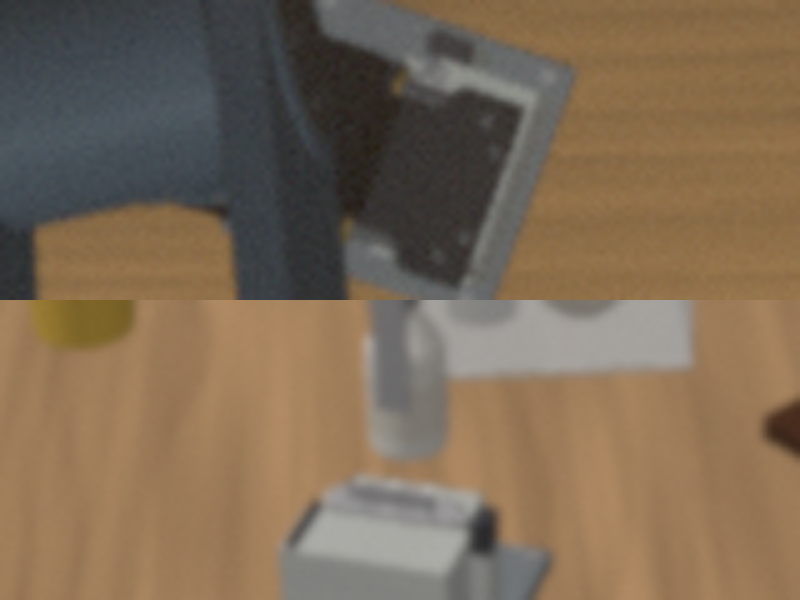

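The tip hangs just behind the rib on the +y side (bottom view around (395,410), rib at about (390,495)). I'll shift a bit further to +y, descend and feel for the rib.

Emit:
servo_tool(rows=[1, 0, 0.004, 0.01, 0, 1, 0, 0, 0.015, 0, 1, 0, 0, 0.015, 0, 1, 0, 0, 0.008, 0, 1, 0, 0, 0.003, 0])

```text
time: 9.32
position: [0.5164, 0.2245, 0.1785]
tool_rot: [0.176, 0.984, -0.001, -0.002]
ft_force: [-0.1, 0.2, -1.3]
grip_width: 0.0177
grip_force: 40.0
```

Emit:
servo_tool(rows=[1, 0, 0, 0, 0, 1, 0, -0.003, 0, 0, 1, 0, -0.003, 0, 0, 1, 0, 0, 0, 0])

```text
time: 9.65
position: [0.5157, 0.2185, 0.1813]
tool_rot: [0.176, 0.984, 0.0, 0.0]
ft_force: [-0.3, -0.1, -1.4]
grip_width: 0.0177
grip_force: 40.0
```

Emit:
servo_tool(rows=[1, 0, -0.002, 0, 0, 1, 0, -0.002, 0, 0, 1, 0, -0.001, 0, 0, 1, 0, 0, 0, 0])

```text
time: 9.98
position: [0.5137, 0.214, 0.1807]
tool_rot: [0.176, 0.984, -0.0, 0.0]
ft_force: [-0.4, 0.4, -1.3]
grip_width: 0.0178
grip_force: 40.0
```

Emit:
servo_tool(rows=[1, 0, -0.002, 0, 0, 1, 0, -0.002, 0, 0, 1, 0, 0, 0, 0])

```text
time: 10.23
position: [0.5129, 0.2114, 0.1808]
tool_rot: [0.176, 0.984, 0.001, 0.001]
ft_force: [0.2, 3.5, -2.7]
grip_width: 0.018
grip_force: 40.0
```

Emit:
servo_tool(rows=[1, 0, -0.002, 0, 0, 1, 0, -0.002, 0, 0, 1, 0, 0, 0, 0])

```text
time: 10.48
position: [0.5122, 0.2095, 0.1808]
tool_rot: [0.177, 0.984, 0.004, 0.001]
ft_force: [1.5, 8.1, -3.6]
grip_width: 0.0179
grip_force: 40.0
```

Emit:
servo_tool(rows=[1, 0, -0.002, 0, 0, 1, 0, -0.002, 0, 0, 1, 0, 0, 0, 0])

```text
time: 10.73
position: [0.5094, 0.2026, 0.1806]
tool_rot: [0.175, 0.985, -0.001, -0.0]
ft_force: [0.4, 1.2, -0.5]
grip_width: 0.0174
grip_force: 40.0
```

Emit:
servo_tool(rows=[1, 0, -0.004, 0, 0, 1, 0, -0.004, 0, 0, 1, 0, -0.004, 0, 0, 1, 0, -0.004, 0, 0, 1, 0, 0, 0, 0])

```text
time: 11.15
position: [0.5036, 0.1868, 0.1805]
tool_rot: [0.176, 0.984, -0.001, -0.0]
ft_force: [-0.3, 1.0, -1.1]
grip_width: 0.018
grip_force: 40.0
```

Emit:
servo_tool(rows=[1, 0, -0.003, 0, 0, 1, 0, -0.002, 0, 0, 1, 0, 0, 0, 0, 1, 0, 0, 0, 0])

```text
time: 11.48
position: [0.5022, 0.1829, 0.1805]
tool_rot: [0.176, 0.984, -0.0, -0.0]
ft_force: [-0.2, 0.0, -1.8]
grip_width: 0.0175
grip_force: 40.0
```

Emit:
servo_tool(rows=[1, 0, -0.001, 0, 0, 1, 0, -0.001, 0, 0, 1, 0, 0, 0, 0, 1, 0, 0, 0, 0])

```text
time: 11.82
position: [0.5017, 0.1815, 0.1805]
tool_rot: [0.176, 0.984, 0.0, -0.0]
ft_force: [-0.3, 0.4, -2.0]
grip_width: 0.0175
grip_force: 40.0
```

Emit:
servo_tool(rows=[1, 0, 0.004, 0, 0, 1, 0, 0, -0.015, 0, 1, 0, 0, -0.03, 0, 1, 0, -0.03, -0.015, 0, 1, 0, -0.04, 0, 0])

```text
time: 12.23
position: [0.4826, 0.1207, 0.2441]
tool_rot: [0.173, 0.985, 0.001, 0.005]
ft_force: [1.8, -0.5, -0.7]
grip_width: 0.018
grip_force: 40.0
```

Emit:
servo_tool(rows=[1, 0, -0.04, 0, 0, 1, 0, -0.04, 0, 0, 1, 0, -0.04, 0, 0, 1, 0, -0.03, 0, 0, 1, 0, 0, 0, 0])

```text
time: 12.65
position: [0.4253, -0.0253, 0.2407]
tool_rot: [0.178, 0.984, -0.001, -0.001]
ft_force: [-0.2, 0.3, -0.6]
grip_width: 0.0175
grip_force: 40.0
```

```bash
python3 - <<'E'
from h import *
t=shot('top');s=shot('side')
o=robot.get_obs();print({k:np.array(o[k]) for k in('position','tool_rot','ft_force','grip_width','grip_force')})
for n,p in(('t',t),('s',s)):
    for q in('cover_rib','press_mouth','jaw_face','gauge_tip'):
        print(n,q,[(round(d['score'],2),np.array(d['at'])) for d in robot.place_of(p,q)[:3]])
ey=np.array([.345,.9385])
# intensity profile in press y at z=.08 averaged over x
from scipy.ndimage import map_coordinates as mc
g=t['pixels'].astype(float).mean(2);ex=np.array([.9385,-.345]);M=np.array([.5106,.2063])
for y in np.arange(-60,30,1.):
    xs=np.linspace(-.03,.03,40);W=np.c_[M+y/1000*ey+xs[:,None]*ex,np.full(40,.08)];uv=proj(t,W);print(int(y),int(mc(g,[uv[:,1],uv[:,0]],order=1).mean()),end='; ')
cv2.imwrite('pics/c2.png',np.hstack([crop(t,(233,262),36,40,5),crop(s,(289,210),36,40,5)]))
E
```

```text
{'position': array([ 0.4268, -0.0221,  0.2408]), 'tool_rot': array([0.1772, 0.9842, 0.    , 0.0001]), 'ft_force': array([ 0.0437,  0.7956, -1.9866]), 'grip_width': array(0.0179), 'grip_force': array(39.9983)}
t cover_rib [(0.59, array([0.5056, 0.1807, 0.0883]))]
t press_mouth [(0.87, array([0.508 , 0.2085, 0.0801]))]
t jaw_face [(0.76, array([0.5111, 0.2128, 0.0813])), (0.61, array([0.5042, 0.1799, 0.0886]))]
t gauge_tip [(0.82, array([ 0.4044, -0.3047,  0.009 ])), (0.73, array([ 0.4977, -0.042 ,  0.0094])), (0.5, array([0.5048, 0.1815, 0.0895]))]
s cover_rib [(0.74, array([0.5007, 0.1809, 0.091 ])), (0.17, array([ 0.7606, -0.2023, -0.    ])), (0.16, array([ 0.512 ,  0.2053, -0.0002]))]
s press_mouth [(0.74, array([0.5096, 0.2083, 0.0809]))]
s jaw_face [(0.71, array([0.5135, 0.2147, 0.082 ]))]
s gauge_tip [(0.83, array([ 0.5024, -0.0427,  0.0079])), (0.72, array([ 0.4233, -0.0276,  0.1482]))]
-60 97; -59 98; -58 98; -57 98; -56 97; -55 96; -54 96; -53 98; -52 100; -51 104; -50 109; -49 117; -48 124; -47 130; -46 134; -45 136; -44 136; -43 136; -42 136; -41 134; -40 132; -39 130; -38 129; -37 128; -36 128; -35 127; -34 127; -33 126; -32 123; -31 121; -30 119; -29 118; -28 119; -27 121; -26 122; -25 122; -24 122; -23 123; -22 123; -21 124; -20 124; -19 125; -18 125; -17 125; -16 126; -15 127; -14 128; -13 130; -12 132; -11 134; -10 136; -9 137; -8 137; -7 136; -6 134; -5 131; -4 127; -3 121; -2 114; -1 108; 0 103; 1 100; 2 99; 3 99; 4 101; 5 104; 6 110; 7 117; 8 124; 9 129; 10 132; 11 134; 12 134; 13 134; 14 133; 15 131; 16 128; 17 123; 18 116; 19 110; 20 106; 21 104; 22 104; 23 104; 24 104; 25 103; 26 102; 27 101; 28 100; 29 100;
```

View pics/c2.png

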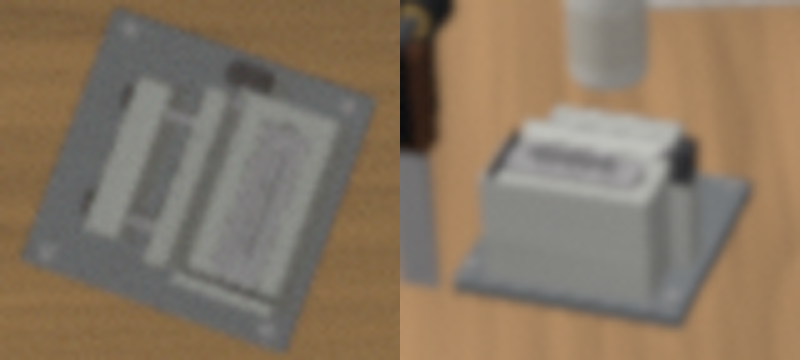

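The cover is open: the dark gap line shows in the top view from about (240,110) to (185,270), and the rib is over the fixed block. Now I'll move over the gap.

Emit:
servo_tool(rows=[1, 0, 0.02, 0, 0, 1, 0, 0.04, 0, 0, 1, 0, 0.04, 0, 0, 1, 0, 0.04, 0, 0, 1, 0, 0.04, 0, 0])

```text
time: 13.57
position: [0.4895, 0.1499, 0.2405]
tool_rot: [0.175, 0.984, -0.0, 0.0]
ft_force: [0.2, -0.8, -1.3]
grip_width: 0.0176
grip_force: 40.0
```

Emit:
servo_tool(rows=[1, 0, 0.04, 0, 0, 1, 0, 0.0266, 0, 0, 1, 0, 0, 0.02, 0, 1, 0, 0, 0.02, 0, 1, 0, 0, 0.01, 0])

```text
time: 13.98
position: [0.5107, 0.2112, 0.1882]
tool_rot: [0.174, 0.985, -0.001, -0.002]
ft_force: [-0.6, 0.1, -1.8]
grip_width: 0.0176
grip_force: 40.0
```

Emit:
servo_tool(rows=[1, 0, 0, 0.008, 0, 1, 0, 0, 0, 0, 1, 0, 0, 0, 0, 1, 0, 0, 0, 0])

```text
time: 14.32
position: [0.513, 0.21, 0.1834]
tool_rot: [0.176, 0.984, 0.0, 0.001]
ft_force: [-0.0, 0.1, -1.3]
grip_width: 0.0178
grip_force: 40.0
```

Emit:
servo_tool(rows=[1, 0, 0, 0.005, 0, 1, 0, 0, 0.005, 0, 1, 0, 0, 0.003, 0, 1, 0, 0, 0, 0, 1, 0, 0, 0, 0])

```text
time: 14.73
position: [0.5121, 0.21, 0.1693]
tool_rot: [0.176, 0.984, -0.0, -0.0]
ft_force: [-0.7, -0.0, -1.1]
grip_width: 0.0179
grip_force: 40.0
```

Emit:
servo_tool(rows=[1, 0, 0, 0.002, 0, 1, 0, 0, 0.002, 0, 1, 0, 0, 0, 0, 1, 0, 0, 0, 0])

```text
time: 15.07
position: [0.5122, 0.2101, 0.1654]
tool_rot: [0.176, 0.984, -0.0, -0.0]
ft_force: [0.2, -0.9, -1.7]
grip_width: 0.0178
grip_force: 40.0
```

Emit:
servo_tool(rows=[1, 0, 0, 0.002, 0, 1, 0, 0, 0.002, 0, 1, 0, 0, 0, 0, 1, 0, 0, 0, 0])

```text
time: 15.4
position: [0.5121, 0.2101, 0.1613]
tool_rot: [0.176, 0.984, -0.0, -0.0]
ft_force: [-0.6, 0.4, -1.5]
grip_width: 0.0178
grip_force: 40.0
```

Emit:
servo_tool(rows=[1, 0, 0, 0.002, 0, 1, 0, 0, 0.002, 0, 1, 0, 0, 0.001, 0, 1, 0, 0, 0, 0])

```text
time: 15.73
position: [0.512, 0.2101, 0.1562]
tool_rot: [0.176, 0.984, -0.0, -0.0]
ft_force: [-0.5, -0.0, -1.0]
grip_width: 0.0174
grip_force: 40.0
```

Emit:
servo_tool(rows=[1, 0, 0, 0.002, 0, 1, 0, 0, 0.002, 0, 1, 0, 0, 0.001, 0, 1, 0, 0, 0, 0])

```text
time: 16.07
position: [0.512, 0.2101, 0.1512]
tool_rot: [0.176, 0.984, -0.0, -0.0]
ft_force: [-0.5, 0.3, -2.1]
grip_width: 0.0178
grip_force: 40.0
```

```bash
cat > f.py <<'E'
from h import *
F=[];
for i in range(4):
    robot.camera('side');o=robot.get_obs();F.append(o['ft_force'])
F=np.mean(F,0);q=R.from_quat(o['tool_rot']);print(np.array(o['position']),'F world',F,'tool xyz',q.inv().apply(F),'M',np.array(o['moment']),'w',o['grip_width'])
E
python3 f.py
```

```text
[0.5123 0.2102 0.1516] F world [ 0.1094  0.0555 -1.3319] tool xyz [-0.0833  0.0898  1.332 ] M [ 0.0222  0.0309 -0.0293] w 0.017682904745739227
```

Emit:
servo_tool(rows=[1, 0, 0, 0.002, 0, 1, 0, 0, 0.002, 0, 1, 0, 0, 0.001, 0, 1, 0, 0, 0, 0])

```text
time: 16.6
position: [0.512, 0.2101, 0.1462]
tool_rot: [0.176, 0.984, -0.0, -0.0]
ft_force: [-0.2, -0.0, -1.6]
grip_width: 0.0177
grip_force: 40.0
```

Emit:
servo_tool(rows=[1, 0, 0, 0.002, 0, 1, 0, 0, 0.001, 0, 1, 0, 0, 0, 0, 1, 0, 0, 0, 0])

```text
time: 16.93
position: [0.5122, 0.2101, 0.1434]
tool_rot: [0.176, 0.984, -0.0, -0.0]
ft_force: [-0.5, 0.2, -1.8]
grip_width: 0.0179
grip_force: 40.0
```

```bash
python3 f.py
```

```text
[0.5123 0.2101 0.1436] F world [-0.4767  0.053  -1.2374] tool xyz [ 0.4658 -0.1153  1.2373] M [ 0.0236 -0.0408 -0.0007] w 0.01777960690040012
```

Emit:
servo_tool(rows=[1, 0, 0, 0.002, 0, 1, 0, 0, 0.002, 0, 1, 0, 0, 0, 0, 1, 0, 0, 0, 0])

```text
time: 17.47
position: [0.5122, 0.2102, 0.1394]
tool_rot: [0.176, 0.984, 0.0, -0.0]
ft_force: [0.3, -0.1, -0.9]
grip_width: 0.0181
grip_force: 40.0
```

Emit:
servo_tool(rows=[1, 0, 0, 0.002, 0, 1, 0, 0, 0.002, 0, 1, 0, 0, 0, 0, 1, 0, 0, 0, 0])

```text
time: 17.8
position: [0.5123, 0.2102, 0.1354]
tool_rot: [0.176, 0.984, 0.0, -0.0]
ft_force: [0.5, 0.8, -2.1]
grip_width: 0.0179
grip_force: 40.0
```

```bash
python3 f.py
```

```text
[0.5123 0.2102 0.1356] F world [ 0.7438  0.6734 -1.5772] tool xyz [-0.4648  0.8888  1.5774] M [ 0.234  -0.0701 -0.0535] w 0.017484406455924428
```

Emit:
servo_tool(rows=[1, 0, 0.0005, 0.001, 0, 1, 0, 0, 0.002, 0, 1, 0, 0, 0, 0, 1, 0, 0, 0, 0])

```text
time: 18.33
position: [0.5122, 0.2105, 0.1324]
tool_rot: [0.176, 0.984, -0.0, -0.0]
ft_force: [-0.5, -0.4, -2.0]
grip_width: 0.0178
grip_force: 40.0
```

```bash
python3 f.py
```

```text
[0.5124 0.2105 0.1325] F world [ 0.2385  0.1002 -0.8841] tool xyz [-0.1892  0.1767  0.884 ] M [-0.0227 -0.0294 -0.0577] w 0.01759911355314552
```

Emit:
servo_tool(rows=[1, 0, 0.0002, 0.001, 0, 1, 0, 0, 0.002, 0, 1, 0, 0, 0, 0, 1, 0, 0, 0, 0])

```text
time: 18.87
position: [0.5123, 0.2107, 0.1293]
tool_rot: [0.176, 0.984, -0.0, -0.0]
ft_force: [0.1, 1.1, -1.4]
grip_width: 0.0173
grip_force: 40.0
```

```bash
python3 f.py
```

```text
[0.5125 0.2108 0.1296] F world [ 0.3142 -0.0801 -1.7917] tool xyz [-0.3224  0.0335  1.7917] M [-0.0548  0.0071 -0.0344] w 0.017850511322030926
```

Emit:
servo_tool(rows=[1, 0, 0.0001, 0.001, 0, 1, 0, 0, 0.002, 0, 1, 0, 0, 0, 0, 1, 0, 0, 0, 0])

```text
time: 19.4
position: [0.5124, 0.2109, 0.1263]
tool_rot: [0.176, 0.984, -0.0, -0.0]
ft_force: [-0.3, 0.5, -2.1]
grip_width: 0.0175
grip_force: 40.0
```

```bash
python3 f.py
```

```text
[0.5125 0.2109 0.1265] F world [-0.4229  0.0213 -1.9628] tool xyz [ 0.4039 -0.1262  1.9629] M [-0.0052  0.0494 -0.0134] w 0.017674017872277747
```

Emit:
servo_tool(rows=[1, 0, 0.0001, 0.001, 0, 1, 0, 0, 0.002, 0, 1, 0, 0, 0, 0, 1, 0, 0, 0, 0])

```text
time: 19.93
position: [0.5124, 0.2109, 0.1233]
tool_rot: [0.176, 0.984, -0.0, -0.0]
ft_force: [1.3, -0.4, -2.0]
grip_width: 0.0179
grip_force: 40.0
```

```bash
python3 f.py
```

```text
[0.5125 0.2109 0.1235] F world [-0.2877 -0.4621 -2.0799] tool xyz [ 0.1095 -0.5326  2.0801] M [-0.1884  0.0931  0.0109] w 0.01752123142594598
```

Emit:
servo_tool(rows=[1, 0, -0.0001, 0.001, 0, 1, 0, 0, 0.002, 0, 1, 0, 0, 0, 0, 1, 0, 0, 0, 0])

```text
time: 20.47
position: [0.5126, 0.2108, 0.1204]
tool_rot: [0.176, 0.984, -0.0, -0.0]
ft_force: [1.3, -0.6, -2.0]
grip_width: 0.0176
grip_force: 40.0
```

```bash
python3 f.py
```

```text
[0.5125 0.2108 0.1205] F world [ 0.5174 -0.7039 -1.9319] tool xyz [-0.7291 -0.4812  1.9319] M [-0.2718  0.041  -0.0353] w 0.017659562178880265
```

Emit:
servo_tool(rows=[1, 0, 0, 0.001, 0, 1, 0, 0, 0.002, 0, 1, 0, 0, 0, 0, 1, 0, 0, 0, 0])

```text
time: 21.0
position: [0.5126, 0.2109, 0.1174]
tool_rot: [0.176, 0.984, 0.0, 0.0]
ft_force: [0.4, -1.1, -1.3]
grip_width: 0.0178
grip_force: 40.0
```

```bash
python3 f.py
```

```text
[0.5126 0.2109 0.1175] F world [-0.2384 -0.9155 -2.0554] tool xyz [-0.093  -0.9416  2.0554] M [-0.1689 -0.0719  0.001 ] w 0.017668920028807978
```

Emit:
servo_tool(rows=[1, 0, -0.0003, 0, 0, 1, 0, 0, 0, 0, 1, 0, 0, 0, 0])

```text
time: 21.45
position: [0.5126, 0.2108, 0.1175]
tool_rot: [0.176, 0.984, 0.0, 0.0]
ft_force: [0.6, 0.1, -3.5]
grip_width: 0.0178
grip_force: 40.0
```

```bash
python3 f.py
```

```text
[0.5126 0.2108 0.1175] F world [ 1.0459  0.7192 -3.6344] tool xyz [-0.7317  1.0351  3.6349] M [ 0.1868 -0.215  -0.05  ] w 0.017675367324121855
```

Emit:
servo_tool(rows=[1, 0, 0, 0.001, 0, 1, 0, 0, 0.002, 0, 1, 0, 0, 0, 0, 1, 0, 0, 0, 0])

```text
time: 21.98
position: [0.5128, 0.2108, 0.1149]
tool_rot: [0.176, 0.984, 0.0, 0.0]
ft_force: [0.1, 1.1, 0.0]
grip_width: 0.0177
grip_force: 40.0
```

```bash
python3 f.py
```

```text
[0.5128 0.2108 0.1149] F world [0.3839 0.8354 1.6815] tool xyz [-0.0723  0.9179 -1.6807] M [ 0.2626 -0.1677  0.0095] w 0.017935934250816788
```

Emit:
servo_tool(rows=[1, 0, 0.0002, 0.001, 0, 1, 0, 0, 0.001, 0, 1, 0, 0.0001, 0.002, 0, 1, 0, 0, 0, 0, 1, 0, 0, 0, 0])

```text
time: 22.6
position: [0.5129, 0.211, 0.1105]
tool_rot: [0.176, 0.984, 0.0, 0.0]
ft_force: [1.6, 1.3, 1.7]
grip_width: 0.0176
grip_force: 40.0
```

```bash
python3 f.py
```

```text
[0.5129 0.2109 0.1105] F world [1.2091 1.7967 2.0332] tool xyz [-0.5139  2.1049 -2.032 ] M [ 0.203  -0.3216 -0.0438] w 0.017548294892995753
```

Emit:
servo_tool(rows=[1, 0, 0.0002, 0.001, 0, 1, 0, 0.0001, 0.001, 0, 1, 0, 0, 0.0005, 0, 1, 0, 0, 0, 0, 1, 0, 0, 0, 0])

```text
time: 23.22
position: [0.5127, 0.2111, 0.1082]
tool_rot: [0.176, 0.984, -0.0, 0.0]
ft_force: [0.6, 0.1, 4.1]
grip_width: 0.0177
grip_force: 40.0
```

```bash
python3 f.py
```

```text
[0.5127 0.2111 0.1081] F world [1.0973 0.5364 4.3723] tool xyz [-0.8449  0.8829 -4.3722] M [ 0.0901 -0.2291 -0.0237] w 0.017683610994832632
```

```bash
python3 - <<'E'
from h import *
s=shot('side');t=shot('top')
for n,p in(('s',s),('t',t)):
  for q in('gauge_grip','cover_rib','press_mouth'):
    print(n,q,[(round(d['score'],2),np.array(d['at'])) for d in robot.place_of(p,q) if d['at'][1]>.1])
cv2.imwrite('pics/c3.png',crop(s,(289,200),40,50,7))
E
python3 f.py
```

```text
s gauge_grip [(0.39, array([0.5108, 0.2054, 0.1279]))]
s cover_rib [(0.54, array([0.5007, 0.1829, 0.0902]))]
s press_mouth [(0.84, array([0.5077, 0.2087, 0.0793]))]
t gauge_grip []
t cover_rib []
t press_mouth []
[0.5128 0.2111 0.1081] F world [0.6889 0.0096 5.093 ] tool xyz [-0.6443  0.2474 -5.0928] M [ 0.022  -0.1929  0.0011] w 0.01760156213230265
```

View pics/c3.png

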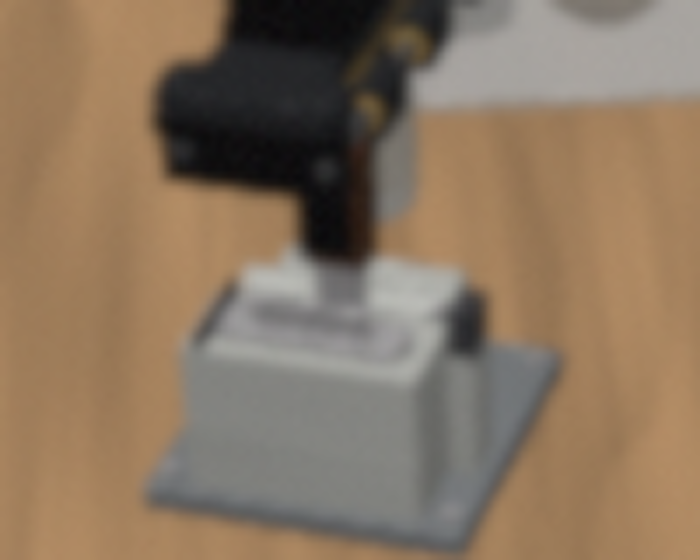

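The blade stands in the gap with the handle held (blade meets the plates at about (340,300)) and the cover is open. The drag is about 6.4 N and the side forces are nearly balanced, so I'll hand in.

```bash
python3 -c "
from rig import robot
print(robot.hand_in())"
```

```text
the job is handed in; nothing more can be done
None
```

The cover is pushed open with the blade, and the blade sits snugly between the plates (about 6 N drag, tip about 62 mm deep), held by the handle; the job is handed in, but no verdict was returned.

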